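# Square an instrument cassette into the packing fence

## Task

Slide the closed steel instrument cassette across the table into the inside corner of the aluminium fence, so that its long side lies flush along the fence's long rail and its short end is flush against the short rail. Keep it flat on the table: do not lift or tip it, and leave everything else where it is.

Things in the scene. Friction and masses are not known exactly. Their poses are not given: they have to be found in the camera images.
- cassette: closed steel instrument cassette, a plain loose box 150 mm long (own y), 96 mm wide (own x), 40 mm tall, about 0.5 kg, too wide to grasp; perforated lid, blue band near one short end (+y), small black latch in the middle of one long side (-x). Origin: centre of its underside, z up
- fence: L-shaped aluminium fence fixed to the table, rails 16 mm thick, 30 mm tall. Origin: inside corner at table height. Long rail's inner face: plane x = 0, from y = 0 to -180 mm; short rail's inner face: plane y = 0, from x = 0 to -116 mm. The cassette goes in the quarter x < 0, y < 0; fully home its centre is at x = -48, y = -75 mm. Low feet with black knobs on the outer sides
- dish: pale kidney dish, 56 x 148 x 33 mm, loose bystander. Origin: centre of its underside, long axis own y
- handpiece: blue and white pen-like handpiece, 26 x 222 x 33 mm, loose bystander. Origin: centre of its underside, long axis own y
- scissors: scissors with gold rings, 63 x 192 x 8 mm, loose bystander. Origin: centre of the underside, long axis own y
- marker: white marker pen with a blue cap, 11 x 135 x 12 mm, loose bystander. Origin: centre of the underside, long axis own y
- oil_bottle: small white bottle with a red pointed cap, 40 mm across, 112 mm tall, loose bystander. Origin: centre of its underside
- green_cup: green plastic cup, 49 mm across, 43 mm tall, loose bystander. Origin: centre of its underside

How it is judged:
By the outcome, as a careful person would: the job done as asked, in the order asked, and still so for the second after the job is handed in, with the robot touching nothing.
It also fails if it takes over 42 s, if anything falls off the work surface, if the arm or the gripper's body presses on something with over 40 N, if the wrist force passes 120 N, or if a joint passes its speed limit or range.

## Robot

A 7-joint arm with a two-finger parallel gripper is mounted at the origin on a cart in front of the work surface, level with it; the furniture and walls round the work are solid. World frame = base frame: x ahead of the robot, y to its left, z up, the work surface at z = 0. Lengths are in mm, angles in rad, forces in N, time in s.
With the tool pointing down it reaches from about 400 to 875 mm from the base axis. Payload 4.4 kg.
Tool frame: the origin (TCP) lies at the very end of the fingers, on their centre line; the grasp point (between the pads) lies 19 mm behind it; z points along the fingers, y is the line along which they close (so a half turn about z gives the same grasp; the last joint's range is limited). The gripper opens to 85 mm and grips with 20 to 120 N. Pads are 22 mm wide; open, the fingers measure 114 mm over their backs; the gripper's body (76 mm by 85 mm) begins 54 mm behind the grasp point. The pads swing forward as they close: fully open they stand 13 mm farther back than shut.
Start: joints at [-1.216, 0.628, 0.038, 1.517, -0.027, 0.996, -0.02], TCP at [265.498, 593.32, 231.313] pointing down, gripper open.
Joint ranges: [-3.06, 3.06], [-0.37, 2.12], [-1.25, 1.32], [0.18, 2.47], [-1.1, 4.24], [0.23, 1.98], [-2.94, 2.94]. Speed limits (rad/s): [2.57, 2.57, 3.14, 3.14, 3.14, 3.14, 3.14].

## Interface

Orientations are given as [roll, pitch, yaw] about the fixed x, y, z axes, in that order (R = Rz(yaw) Ry(pitch) Rx(roll)).
In Python, from cell import status, get_image, ctrl, models gives the robot as it stands.
- The arm moves only by the shell command python3 -m handwheel 'ROWS' [OPENING]. ROWS is JSON, a list of rows, each an object with "delta_pos": the shift along the world's x, y, z in cm, a list of three; "yaw": the turn about the world's z in rad. A call has 1 to 10 rows; each row shifts and turns the commanded pose from where the row before left it; what a row does not reach is not made up. A row lasts 1/12 s, in which the tool goes at most 41.7 mm and 7.16 degrees, less where a joint would pass 70% of its speed; a pose out of reach is approached as far as the arm can. A call is refused whole if a number of a shift passes 4.17 or a number of a turn 0.125, either way. A call with a gripper value outside its range is refused whole. OPENING is the opening, from -1 (shut) to 1 (fully open), set as the call begins (- or left out, the last holds). The fingers move at their own pace and stop on an object; the grip force is fixed at half the most. Time passes only in rows, so rows that do not move let the fingers close. It gives the time, the measured TCP pose, the force, the opening and the grip force at its end, in the units of the state.
- status.read_state(): the state, without advancing time (a new reading comes with each control period).
- get_image(name): name is "scene" or "top"; returns a dict with "color" (384x512x3 uint8, red, green, blue), "z_map" (384x512 float32, mm along the optical axis (not along the pixel's ray), 0 where there is no reading), "fx", "fy", "cx", "cy" (pixels), "position" and "rotation" of the camera in the world. Camera axes: x right, y up, looking along -z (the intrinsics and any distortion apply to the point x, -y, -z); pixel columns grow to the right and rows downward; lengths in mm; the calibration is good to about 2 mm. A picture is of the moment at which its call begins.
- ctrl.finish_job(): hands the job in; it is judged then, once.
Trained networks look in a picture, given as the dict that the camera call returned (one of the last four; its "shot" number tells which), for a name from the list of things; names that differ only in an ending like _2 or _b are one class to them, and where a whole thing is asked for, a point or a joint stands for the part that bears it (a point fixed in the world has none). Each returns a list of dicts, best first, with "score" (0 to 1); they miss things now and then, are a little off and sometimes report something else, mostly with a low value. They report only what shows in the picture. A call takes as long as a camera call.
- models.boxes_of(picture, name): "rect" ([left, top, right, bottom] in pixels, round what is visible of it).
The state is a dict: "clock": time; "qpos": joint angles; "qd": joint speeds; "tau": joint torques, N m; "eef_pos": TCP position; "tool_rot": TCP orientation; "force": force on the tool from outside, world axes, zero at the start; "torque": the same for the moment, N m; "width": finger opening in mm; "gripper_force": force on a finger pad.
Only numpy, scipy, OpenCV 4.12 (cv2) and the standard library are available. Lean on these libraries where they do the work, as an engineer would, in place of code of your own. Each camera call takes 0.05 s, during which the arm holds its last target. There are 200 camera calls.

## Working session

There is one attempt and no reset: what is moved stays moved. The work goes in short steps, Python scripts to look and compute and a shell command to move; the robot and the scene stay as the last step left them, time stands still between calls to the robot, and variables do not carry over. Pictures are saved under pics/ and viewed, at most 10 in all, crops included, and the job is handed in when it is done.

```bash
mkdir -p pics; cat > h.py <<'E'
import numpy as np,cv2
from cell import status,get_image,ctrl,models
def cloud(p):
    z=p["z_map"].astype(float);v,u=np.indices(z.shape)
    c=np.stack([(u-p["cx"])/p["fx"]*z,-(v-p["cy"])/p["fy"]*z,-z],-1)
    R=np.array(p["rotation"]);
    w=c@R.T+np.array(p["position"]);w[z==0]=np.nan
    return w
E
python3 - <<'E'
from h import *
s=status.read_state();print(s["clock"],s["eef_pos"],s["tool_rot"],s["width"])
for n in("top","scene"):
    p=get_image(n);w=cloud(p);cv2.imwrite(f"pics/{n}0.png",cv2.resize(p["color"][...,::-1],None,fx=1.5,fy=1.5))
    np.savez(f"{n}0.npz",w=w,c=p["color"])
    print(n,p["position"],np.array(p["rotation"]).round(3).tolist(),[k for k in p])
    for k in "cassette fence dish handpiece scissors marker oil_bottle green_cup".split():
        for b in models.boxes_of(p,k)[:2]:
            l,t,r,bb=map(int,b["rect"]);q=w[max(0,(t+bb)//2),min(511,(l+r)//2)]
            print(k,round(b["score"],2),[l,t,r,bb],q.round(0))
E
```

```text
0.0 [265.21512142 592.73574089 230.42331846] [-3.13969311e+00 -8.39145765e-06  2.72078248e+00] 85.48386102520541Traceback (most recent call last):
  File "<stdin>", line 4, in <module>
  File "h.py", line 7, in cloud
    w=c@R.T+np.array(p["position"]);w[z==0]=np.nan
      ~~~~~^~~~~~~~~~~~~~~~~~~~~~~~
ValueError: operands could not be broadcast together with shapes (384,512) (3,)
```

```bash
sed -i 's/R=np.array(p\["rotation"\]);/R=Rotation.from_euler("xyz",p["rotation"]).as_matrix()/;1i from scipy.spatial.transform import Rotation' h.py
python3 - <<'E'
from h import *
for n in("top","scene"):
    p=get_image(n);w=cloud(p);cv2.imwrite(f"pics/{n}0.png",cv2.resize(p["color"][...,::-1],None,fx=1.5,fy=1.5))
    np.savez(f"{n}0.npz",w=w,c=p["color"])
    print(n,p["position"],np.array(p["rotation"]).round(3).tolist(),[k for k in p])
    for k in "cassette fence dish handpiece scissors marker oil_bottle green_cup".split():
        for b in models.boxes_of(p,k)[:2]:
            l,t,r,bb=map(int,b["rect"]);q=w[max(0,(t+bb)//2),min(511,(l+r)//2)]
            print(k,round(b["score"],2),[l,t,r,bb],q.round(0))
E
```

```text
top [ 334.07458502   53.35704738 1118.48990517] [0.135, -0.013, -1.579] ['color', 'z_map', 'fx', 'fy', 'cx', 'cy', 'position', 'rotation', 'shot']
cassette 0.85 [241, 164, 297, 209] [505.  -2.  40.]
fence 0.76 [201, 128, 277, 182] [613.  91.  -1.]
dish 0.63 [154, 210, 178, 262] [357. 316.   3.]
handpiece 0.63 [144, 262, 212, 273] [264. 271.  34.]
scissors 0.57 [150, 165, 156, 178] [560. 361.   9.]
marker 0.56 [334, 126, 375, 131] [ 698. -280.    9.]
oil_bottle 0.57 [137, 200, 153, 208] [448. 362.  77.]
green_cup 0.77 [141, 111, 158, 126] [733. 378.  11.]
scene [  23.32344158 -829.17883964  738.02704079] [0.952, 0.018, -0.504] ['color', 'z_map', 'fx', 'fy', 'cx', 'cy', 'position', 'rotation', 'shot']
cassette 0.61 [239, 185, 307, 234] [502. -20.  37.]
fence 0.75 [241, 164, 324, 205] [612. 115.  -2.]
fence 0.53 [134, 171, 170, 208] [270. 237.  26.]
dish 0.58 [150, 161, 200, 182] [367. 325.   6.]
handpiece 0.83 [135, 172, 169, 207] [270. 237.  26.]
scissors 0.63 [235, 141, 243, 146] [617. 396.  -3.]
marker 0.78 [387, 235, 427, 275] [ 639. -340.   72.]
oil_bottle 0.89 [189, 127, 202, 161] [450. 358.  58.]
green_cup 0.48 [262, 124, 278, 140] [708. 349.  35.]
```

View pics/top0.png

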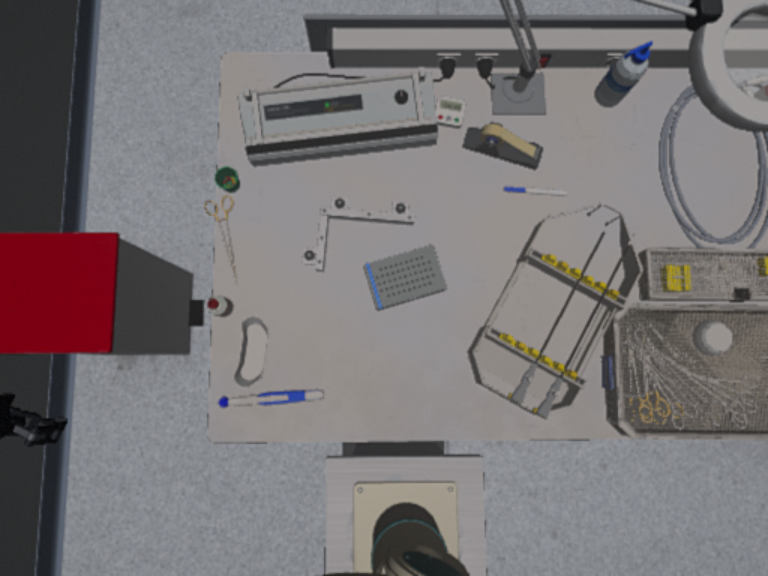

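View pics/scene0.png

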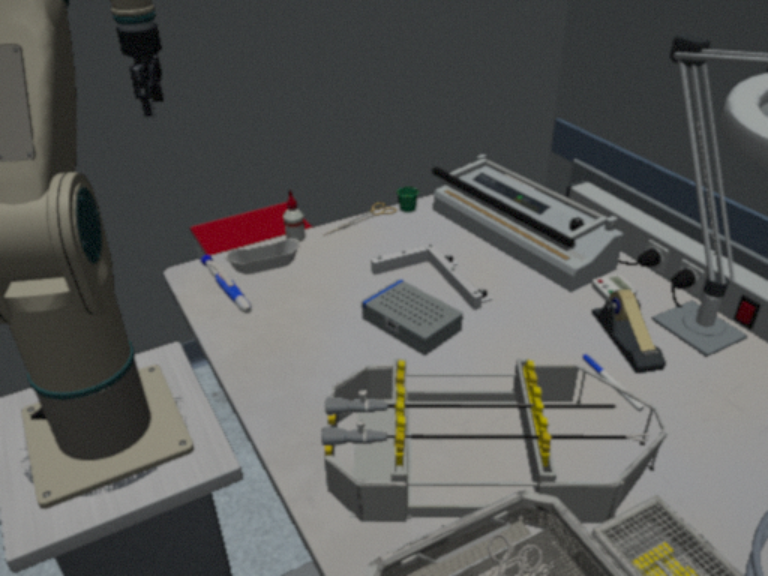

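```bash
cat >> h.py <<'E'
def rect(w,lo,hi,X,Y):
    m=(w[...,2]>lo)&(w[...,2]<hi)&(w[...,0]>X[0])&(w[...,0]<X[1])&(w[...,1]>Y[0])&(w[...,1]<Y[1])
    return w[m]
E
python3 - <<'E'
from h import *
for n in("top","scene"):
    w=np.load(n+"0.npz")["w"]
    q=rect(w,34,50,(430,570),(-90,90));c,s,a=cv2.minAreaRect(q[:,:2].astype(np.float32));print(n,"cass",c,s,a,q[:,2].mean(),len(q))
    f=rect(w,20,45,(480,680),(-50,210));f=f[~((f[:,0]<565)&(f[:,1]<70))]
    print("fence",len(f),f[:,2].mean())
    L=f[(f[:,0]>590)&(f[:,2]<33)]; S=f[(f[:,1]>110)&(f[:,0]<585)&(f[:,2]<33)]
    for k,g in(("L",L),("S",S)):
        c=g[:,:2].mean(0);d=np.linalg.svd(g[:,:2]-c)[2][0];print(k,c,d,np.ptp((g[:,:2]-c)@d),np.std((g[:,:2]-c)@[-d[1],d[0]]))
    if n=="top":
        r=w[160:235,0:135];print("red",np.nanmin(r.reshape(-1,3),0),np.nanmax(r.reshape(-1,3),0)); r=w[180:210,60:75].reshape(-1,3);print(np.nanmedian(r,0))
        for u in (100,127,132): print(w[205,u])
E
python3 - <<'E'
import cv2
a=cv2.imread('pics/top0.png')[170:330,280:470];cv2.imwrite('pics/crop.png',cv2.resize(a,None,fx=4,fy=3.75,interpolation=2)[:600])
E
```

```text
top cass (510.8314208984375, -3.6991653442382812) (96.58174896240234, 149.94776916503906) 16.158794403076172 40.40616017673429 1504
fence 600 30.619714912725552
L [637.51766287  90.91173588] [ 0.04497714 -0.99898802] 199.11421566238505 13.620515324173295
S [556.6920183  169.92738253] [-0.99606961  0.08857392] 55.2990983590654 5.032982256964837
red [ 372.75749735  698.26841446 -915.72971568] [ 813.25945258 1043.99437902 -264.31370038]
[ 525.10823265  771.45829107 -276.96388921]
[ 512.25454839  750.62672088 -535.23442271]
[ 547.00258052  741.3005861  -866.67747329]
[ 545.7144592   710.21938501 -856.32422712]
scene cass (512.4830322265625, -4.44525146484375) (100.98677062988281, 152.24996948242188) 16.216449737548828 38.354283407629545 1333
fence 527 27.461922310335098
L [637.54726928  87.45931318] [ 0.05965391 -0.99821912] 202.71177054920054 14.418707350541734
S [556.40976773 167.64934751] [-0.99544285  0.09535999] 56.1501755202314 5.376927418651041
```

View pics/crop.png

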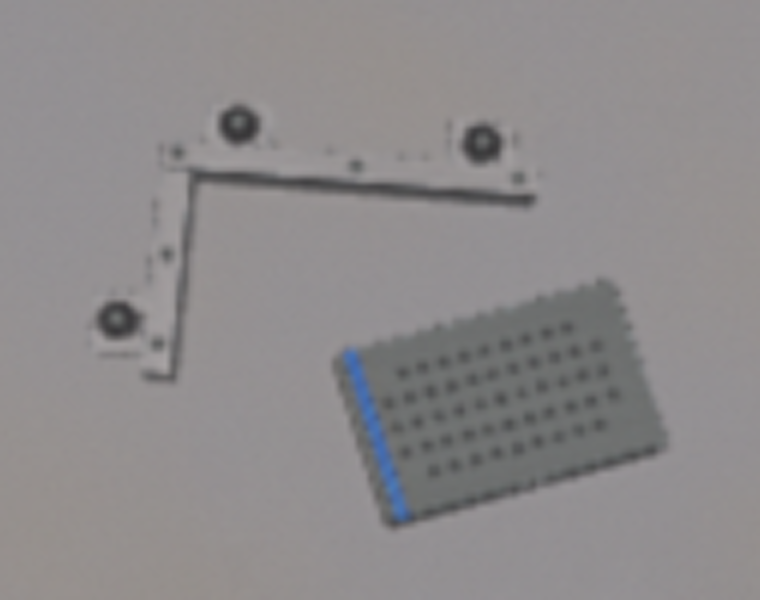

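The cassette lies with its centre at about (511, -4) and yaw +16°. The fence corner is up and to its left, with yaw about -5°. I'll push the latch side first with the open fingers, which straddle the latch, then push the end along the rail.

```bash
python3 -m handwheel '[{"delta_pos":[0.85,-3.1,0],"yaw":0.035},{"delta_pos":[0.85,-3.1,0],"yaw":0.035},{"delta_pos":[0.85,-3.1,0],"yaw":0.035},{"delta_pos":[0.85,-3.1,0],"yaw":0.035},{"delta_pos":[0.85,-3.1,0],"yaw":0.035},{"delta_pos":[0.85,-3.1,0],"yaw":0.035},{"delta_pos":[0.85,-3.1,0],"yaw":0.035},{"delta_pos":[0.85,-3.1,0],"yaw":0.035},{"delta_pos":[0.85,-3.1,0],"yaw":0.035},{"delta_pos":[0.85,-3.1,0],"yaw":0.035}]' 1
python3 - <<'E'
from h import *
w=np.load("top0.npz")["w"]
f=rect(w,22,33,(480,680),(-50,210));f=f[~((f[:,0]<575)&(f[:,1]<75))]
def line(g,ax,sel):  # inner edge: min x per y bin (L), min... 
    o=1-ax;b=np.round(g[:,o]/4);pts=np.array([g[b==k][g[b==k][:,ax].argmin(),:2] if sel<0 else g[b==k][g[b==k][:,ax].argmax(),:2] for k in np.unique(b)])
    p=np.polyfit(pts[:,o],pts[:,ax],1)
    for _ in range(3):
        r=pts[:,ax]-np.polyval(p,pts[:,o]);k=abs(r)<4;p=np.polyfit(pts[k,o],pts[k,ax],1)
    return p,k.sum(),r[k].std()
print(f[:,:2].min(0),f[:,:2].max(0))
print("L x=p(y)",pL:=line(f[(f[:,1]>-5)&(f[:,1]<140)&(f[:,0]>590)],0,-1))
print("S y=p(x)",pS:=line(f[(f[:,0]<605)&(f[:,1]>120)],1,-1))
(a,b),(c,d)=pL[0],pS[0];y=(c*b+d)/(1-a*c);x=a*y+b;print("corner",x,y,"yaw",-np.arctan(a),np.arctan(c))
t=rect(w,20,200,(380,600),(-300,-85));print("tray max y by x",[(x0,t[abs(t[:,0]-x0)<10,1].max().round()) for x0 in range(390,600,30) if (abs(t[:,0]-x0)<10).any()])
E
```

```text
clock: 1.78
eef_pos: [350.8, 281.9, 231.6]
tool_rot: [3.141, 0.001, 3.073]
force: [0.6, -0.6, 0.2]
width: 85.3
gripper_force: 0.0
[529.343627   -23.56140501] [660.37619742 179.44089991]
L x=p(y) (array([9.08980665e-02, 6.30110087e+02]), np.int64(37), np.float64(0.9724389742375318))
S y=p(x) (array([-9.14964838e-02,  2.14540451e+02]), np.int64(20), np.float64(0.8348024492945628))
corner 644.253239029902 155.5935449080919 yaw -0.09064895318825447 -0.09124243450055058
tray max y by x [(390, np.float64(-145.0)), (420, np.float64(-170.0)), (450, np.float64(-187.0)), (480, np.float64(-86.0)), (510, np.float64(-223.0)), (540, np.float64(-240.0)), (570, np.float64(-248.0))]
```

```bash
python3 -m handwheel '[{"delta_pos":[0.82,-3.1,0],"yaw":0.035},{"delta_pos":[0.82,-3.1,0],"yaw":0.035},{"delta_pos":[0.82,-3.1,0],"yaw":0.035},{"delta_pos":[0.82,-3.1,0],"yaw":0.035},{"delta_pos":[0.82,-3.1,0],"yaw":0.035},{"delta_pos":[0.82,-3.1,0],"yaw":0.035},{"delta_pos":[0.82,-3.1,0],"yaw":0.035},{"delta_pos":[0.82,-3.1,0],"yaw":0.035},{"delta_pos":[0.82,-3.1,0],"yaw":0.035},{"delta_pos":[0.82,-3.1,0],"yaw":0.035}]' 1
python3 -m handwheel '[{"delta_pos":[0,0,-3]},{"delta_pos":[0,0,-3]},{"delta_pos":[0,0,-3]},{"delta_pos":[0,0,-3]},{"delta_pos":[0,0,-3]},{"delta_pos":[0,0,-3]},{"delta_pos":[0,0,-2]},{"delta_pos":[0,0,-1]},{"delta_pos":[0,0,-0.5]},{"delta_pos":[0,0,0]}]' 1
```

```text
clock: 2.62
eef_pos: [432.8, -28.3, 231.6]
tool_rot: [-3.141, 0.001, -2.861]
force: [0.3, -0.8, 0.1]
width: 85.3
gripper_force: 0.0schema error: expected keys delta_pos, yaw
```

```bash
python3 -m handwheel '[{"delta_pos":[0,0,-3],"yaw":0},{"delta_pos":[0,0,-3],"yaw":0},{"delta_pos":[0,0,-3],"yaw":0},{"delta_pos":[0,0,-3],"yaw":0},{"delta_pos":[0,0,-3],"yaw":0},{"delta_pos":[0,0,-3],"yaw":0},{"delta_pos":[0,0,-2],"yaw":0},{"delta_pos":[0,0,-1.5],"yaw":0},{"delta_pos":[0,0,-0.7],"yaw":0},{"delta_pos":[0,0,0],"yaw":0}]' 1
python3 - <<'E'
from h import *
p=get_image("scene");cv2.imwrite("pics/s1.png",cv2.resize(p["color"][110:260,130:330,::-1],None,fx=4,fy=4,interpolation=2))
E
```

```text
clock: 3.45
eef_pos: [429.4, -28.6, 26.4]
tool_rot: [-3.141, -0.013, -2.861]
force: [-0.5, -0.3, -0.6]
width: 85.6
gripper_force: 0.0
```

View pics/s1.png

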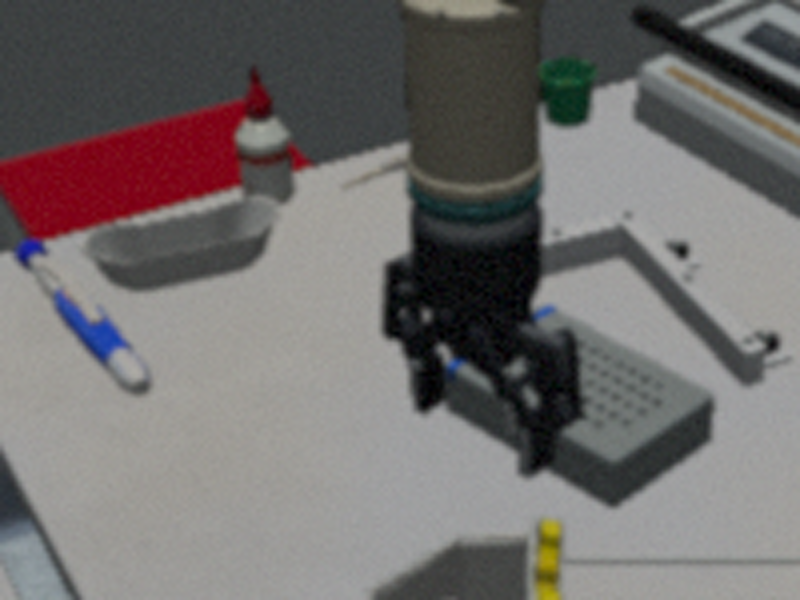

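The fingers stand behind the latch side and straddle it, clear of the cassette at crop pixels (430,400) and (535,465). The height stopped at 26 mm because of the reach limit, so I'll go forward and down.

```bash
python3 -m handwheel '[{"delta_pos":[0.7,0.2,0],"yaw":0},{"delta_pos":[0.7,0.2,-0.5],"yaw":0},{"delta_pos":[0,0,-0.7],"yaw":0},{"delta_pos":[0,0,-0.7],"yaw":0},{"delta_pos":[0,0,0],"yaw":0}]' 1
```

```text
clock: 3.92
eef_pos: [444.8, -24.2, 8.0]
tool_rot: [-3.139, -0.011, -2.861]
force: [0.3, -0.5, 0.8]
width: 85.6
gripper_force: 0.0
```

```bash
python3 -m handwheel '[{"delta_pos":[0.5,0.14,0],"yaw":0},{"delta_pos":[0.5,0.14,0],"yaw":0},{"delta_pos":[0.4,0.12,0],"yaw":-0.03},{"delta_pos":[0.4,0.12,0],"yaw":-0.03},{"delta_pos":[0.4,0.12,0],"yaw":-0.03},{"delta_pos":[0.4,0.12,0],"yaw":-0.03},{"delta_pos":[0.4,0.12,0],"yaw":-0.03},{"delta_pos":[0.4,0.12,0],"yaw":-0.03},{"delta_pos":[0.4,0.12,0],"yaw":-0.03},{"delta_pos":[0.4,0.12,0],"yaw":-0.03}]' 1
python3 - <<'E'
from h import *
p=get_image("top");w=cloud(p);cv2.imwrite("pics/t2.png",cv2.resize(p["color"][90:240,170:370,::-1],None,fx=4,fy=4,interpolation=2))
E
```

```text
clock: 4.75
eef_pos: [484.1, -11.8, 8.7]
tool_rot: [-3.139, -0.015, -3.104]
force: [-5.7, 1.1, 4.1]
width: 85.2
gripper_force: 2.8
```

View pics/t2.png

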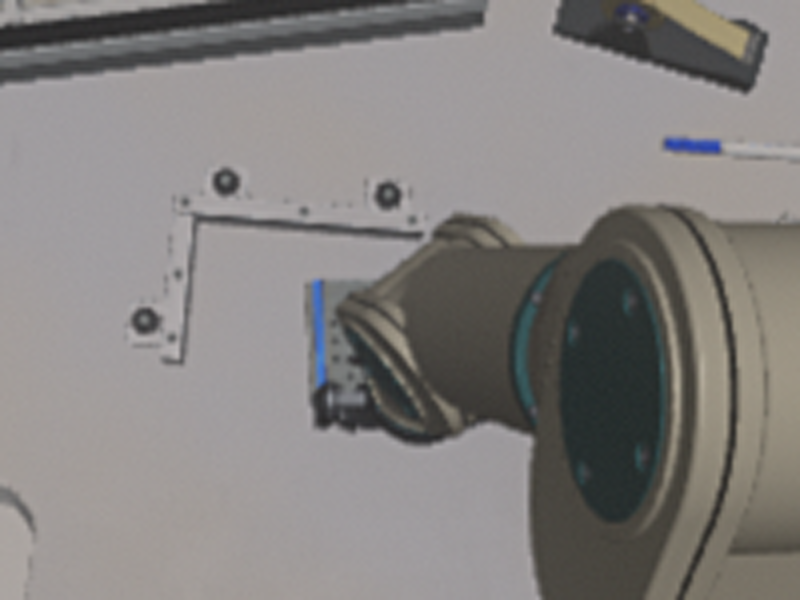

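The cassette is following: it is almost square now, with its band end at crop pixel (318,335) and clear of both rails.

```bash
python3 -m handwheel '[{"delta_pos":[0.35,0.05,0],"yaw":-0.02},{"delta_pos":[0.35,0.05,0],"yaw":-0.02},{"delta_pos":[0.35,0.05,0],"yaw":-0.02},{"delta_pos":[0.35,0.05,0],"yaw":-0.02},{"delta_pos":[0.35,0.05,0],"yaw":-0.02},{"delta_pos":[0.35,0.05,0],"yaw":-0.02},{"delta_pos":[0.35,0,0],"yaw":-0.01},{"delta_pos":[0.3,0,0],"yaw":0},{"delta_pos":[0.3,0,0],"yaw":0}]' 1
python3 - <<'E'
from h import *
p=get_image("top");w=cloud(p);q=rect(w,34,46,(490,640),(-100,110));
b=np.round(q[:,1]/8);print([(k*8,q[b==k][:,0].max().round(),q[b==k][:,0].min().round(),(b==k).sum()) for k in np.unique(b)])
p=get_image("scene");w=cloud(p);cv2.imwrite("pics/s3.png",cv2.resize(p["color"][130:260,200:360,::-1],None,fx=4.5,fy=4.5,interpolation=2))
E
```

```text
clock: 5.55
eef_pos: [515.2, -9.3, 8.5]
tool_rot: [-3.138, -0.014, 3.051]
force: [-4.8, 0.4, 3.2]
width: 85.6
gripper_force: 2.8
[(np.float64(-56.0), np.float64(499.0), np.float64(499.0), np.int64(2)), (np.float64(-48.0), np.float64(499.0), np.float64(499.0), np.int64(1)), (np.float64(24.0), np.float64(555.0), np.float64(545.0), np.int64(5)), (np.float64(32.0), np.float64(577.0), np.float64(542.0), np.int64(19)), (np.float64(40.0), np.float64(639.0), np.float64(543.0), np.int64(43)), (np.float64(48.0), np.float64(625.0), np.float64(552.0), np.int64(44)), (np.float64(56.0), np.float64(626.0), np.float64(549.0), np.int64(65)), (np.float64(64.0), np.float64(568.0), np.float64(543.0), np.int64(9))]
```

View pics/s3.png

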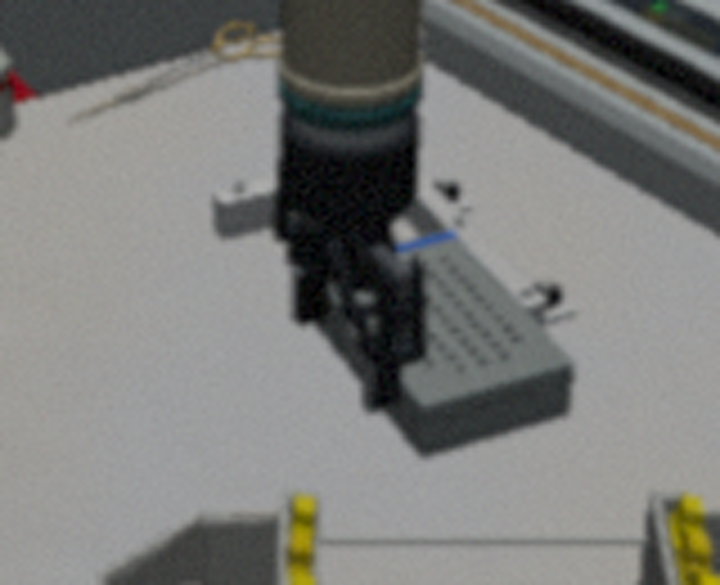

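The cassette is parallel to the rail with a gap of about 7 mm. I'll close it gently.

```bash
python3 -m handwheel '[{"delta_pos":[0.25,-0.02,0],"yaw":0},{"delta_pos":[0.2,-0.02,0],"yaw":0},{"delta_pos":[0.1,0,0],"yaw":0},{"delta_pos":[0.1,0,0],"yaw":0}]' 1; python3 -m handwheel '[{"delta_pos":[0.1,0,0],"yaw":0},{"delta_pos":[0,0,0],"yaw":0}]' 1
```

```text
clock: 5.98
eef_pos: [522.0, -9.9, 8.5]
tool_rot: [-3.139, -0.013, 3.051]
force: [-4.9, 1.3, 3.3]
width: 85.5
gripper_force: 2.9
clock: 6.15
eef_pos: [523.0, -9.9, 8.5]
tool_rot: [-3.139, -0.013, 3.051]
force: [-5.3, 0.0, 3.7]
width: 85.6
gripper_force: 2.6
```

```bash
for i in 1; do python3 -m handwheel '[{"delta_pos":[0.1,0,0],"yaw":0},{"delta_pos":[0,0,0],"yaw":0}]' 1;  python3 -m handwheel '[{"delta_pos":[0.1,0,0],"yaw":0},{"delta_pos":[0,0,0],"yaw":0}]' 1; done
```

```text
clock: 6.32
eef_pos: [523.0, -9.9, 8.5]
tool_rot: [-3.138, -0.015, 3.051]
force: [-7.5, 0.9, 4.9]
width: 85.5
gripper_force: 3.6
clock: 6.48
eef_pos: [523.0, -9.9, 8.4]
tool_rot: [-3.138, -0.017, 3.051]
force: [-9.0, 1.0, 6.7]
width: 85.2
gripper_force: 4.6
```

Contact with the long rail: force is rising while position holds. Next I'll back off and lift, and check joint 7 before turning.

```bash
python3 -m handwheel '[{"delta_pos":[-1,0.1,0],"yaw":0},{"delta_pos":[-1.5,0.1,0],"yaw":0},{"delta_pos":[0,0,3],"yaw":0},{"delta_pos":[0,0,4],"yaw":0},{"delta_pos":[0,0,3],"yaw":0}]' -0.1
python3 - <<'E'
from h import *
print(np.round(status.read_state()["qpos"],2))
p=get_image("top");w=cloud(p);q=rect(w,34,46,(500,650),(-100,110));
E
```

```text
clock: 6.9
eef_pos: [502.7, -7.1, 110.6]
tool_rot: [-3.141, -0.008, 3.052]
force: [-0.3, 0.0, 0.6]
width: 38.4
gripper_force: 0.0
[ 0.25  0.64 -0.43  2.02  0.47  0.59  0.98]
```

```bash
python3 -m handwheel '[{"delta_pos":[0.5,-1.1,0],"yaw":0.12},{"delta_pos":[0.5,-1.1,0],"yaw":0.12},{"delta_pos":[0.5,-1.1,0],"yaw":0.12},{"delta_pos":[0.5,-1.1,0],"yaw":0.12},{"delta_pos":[0.5,-1.1,0],"yaw":0.12}]' -0.1
python3 - <<'E'
from h import *
print(np.round(status.read_state()["qpos"],2))
E
```

```text
clock: 7.37
eef_pos: [528.1, -63.3, 109.1]
tool_rot: [-3.138, -0.008, -2.627]
force: [-0.1, -0.3, 0.1]
width: 38.2
gripper_force: 0.0
[ 0.45  0.71 -0.61  1.94  0.63  0.69  1.54]
```

```bash
python3 -m handwheel '[{"delta_pos":[0.54,-0.65,0],"yaw":0.121},{"delta_pos":[0.54,-0.65,0],"yaw":0.121},{"delta_pos":[0.54,-0.65,0],"yaw":0.121},{"delta_pos":[0.54,-0.65,0],"yaw":0.121},{"delta_pos":[0.54,-0.65,0],"yaw":0.121},{"delta_pos":[0.54,-0.65,0],"yaw":0.121},{"delta_pos":[0.54,-0.65,0],"yaw":0.121},{"delta_pos":[0.54,-0.65,0],"yaw":0.121}]' -0.1
python3 - <<'E'
from h import *
print(np.round(status.read_state()["qpos"],2))
p=get_image("top");w=cloud(p);q=rect(w,34,46,(480,650),(-100,110));b=np.round(q[:,1]/8);print([(k*8,q[b==k][:,0].max().round(),q[b==k][:,0].min().round(),(b==k).sum()) for k in np.unique(b)])
cv2.imwrite("pics/t4.png",cv2.resize(p["color"][90:240,170:370,::-1],None,fx=4,fy=4,interpolation=2))
E
```

```text
clock: 8.03
eef_pos: [571.0, -115.4, 108.8]
tool_rot: [-3.136, -0.011, -1.659]
force: [0.2, 0.7, -0.4]
width: 38.5
gripper_force: 0.0
[ 0.66  0.84 -0.86  1.81  0.83  0.89  2.45]
[(np.float64(-88.0), np.float64(622.0), np.float64(536.0), np.int64(44)), (np.float64(-80.0), np.float64(621.0), np.float64(527.0), np.int64(87)), (np.float64(-72.0), np.float64(622.0), np.float64(527.0), np.int64(73)), (np.float64(-64.0), np.float64(621.0), np.float64(527.0), np.int64(78)), (np.float64(-56.0), np.float64(624.0), np.float64(529.0), np.int64(80)), (np.float64(-48.0), np.float64(625.0), np.float64(530.0), np.int64(71)), (np.float64(-40.0), np.float64(625.0), np.float64(530.0), np.int64(90)), (np.float64(-32.0), np.float64(625.0), np.float64(530.0), np.int64(69)), (np.float64(-24.0), np.float64(624.0), np.float64(531.0), np.int64(81)), (np.float64(-16.0), np.float64(632.0), np.float64(533.0), np.int64(84)), (np.float64(-8.0), np.float64(629.0), np.float64(533.0), np.int64(70)), (np.float64(-0.0), np.float64(628.0), np.float64(533.0), np.int64(93)), (np.float64(8.0), np.float64(638.0), np.float64
[... 184 characters left out ...]
), np.float64(636.0), np.float64(536.0), np.int64(68)), (np.float64(40.0), np.float64(632.0), np.float64(537.0), np.int64(93)), (np.float64(48.0), np.float64(634.0), np.float64(538.0), np.int64(63)), (np.float64(56.0), np.float64(645.0), np.float64(538.0), np.int64(84)), (np.float64(64.0), np.float64(645.0), np.float64(539.0), np.int64(13)), (np.float64(80.0), np.float64(639.0), np.float64(639.0), np.int64(1)), (np.float64(88.0), np.float64(649.0), np.float64(649.0), np.int64(1)), (np.float64(96.0), np.float64(648.0), np.float64(648.0), np.int64(1)), (np.float64(104.0), np.float64(646.0), np.float64(642.0), np.int64(2)), (np.float64(112.0), np.float64(649.0), np.float64(646.0), np.int64(2))]
```

View pics/t4.png

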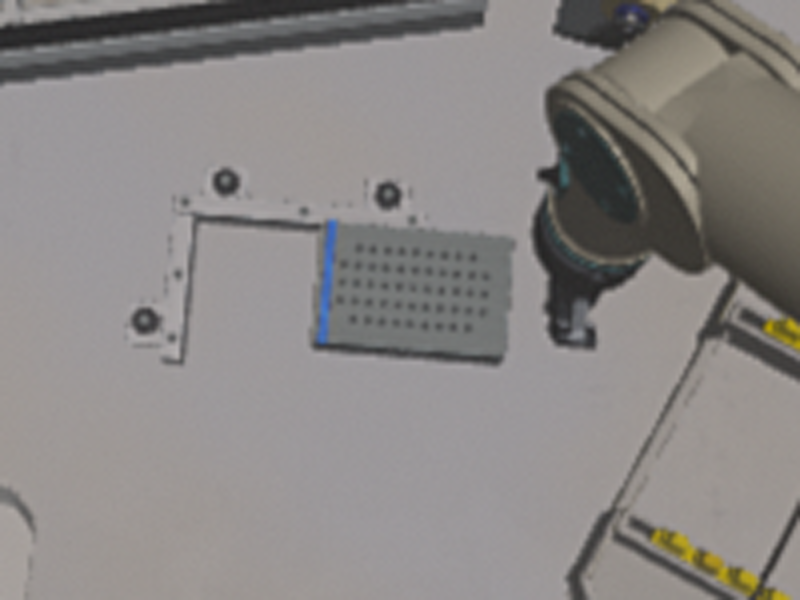

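The cassette lies flush along the long rail (crop pixel (420,235)), and its free end is about 14 mm from the tool. I'll go down and push it along the rail.

```bash
python3 -m handwheel '[{"delta_pos":[0.1,-0.4,-1],"yaw":0},{"delta_pos":[0.1,0,-2.5],"yaw":0},{"delta_pos":[0.1,0,-2.5],"yaw":0},{"delta_pos":[0,0,-2],"yaw":0},{"delta_pos":[0,0,-1.4],"yaw":0},{"delta_pos":[0,0,-0.5],"yaw":0},{"delta_pos":[0,0,0],"yaw":0}]' -0.1
```

```text
clock: 8.67
eef_pos: [571.4, -118.3, 8.3]
tool_rot: [-3.141, -0.011, -1.665]
force: [-0.7, 0.7, 0.1]
width: 38.6
gripper_force: 0.0
```

```bash
python3 -m handwheel '[{"delta_pos":[0.08,0.8,0],"yaw":0},{"delta_pos":[0.08,0.8,0],"yaw":0},{"delta_pos":[0.05,0.5,0],"yaw":0},{"delta_pos":[0.06,0.6,0],"yaw":0},{"delta_pos":[0.06,0.6,0],"yaw":0},{"delta_pos":[0.06,0.6,0],"yaw":0},{"delta_pos":[0.06,0.6,0],"yaw":0},{"delta_pos":[0.06,0.6,0],"yaw":0},{"delta_pos":[0.06,0.6,0],"yaw":0},{"delta_pos":[0.06,0.6,0],"yaw":0}]' -0.1
python3 - <<'E'
from h import *
p=get_image("top");cv2.imwrite("pics/t5.png",cv2.resize(p["color"][90:240,170:370,::-1],None,fx=4,fy=4,interpolation=2))
print(np.round(status.read_state()["qpos"],2))
E
```

```text
clock: 9.5
eef_pos: [578.2, -58.7, 10.7]
tool_rot: [-3.139, -0.018, -1.665]
force: [-1.9, -6.7, 6.7]
width: 38.1
gripper_force: 3.9
[ 0.48  0.97 -0.73  1.85  0.98  0.74  2.22]
```

View pics/t5.png

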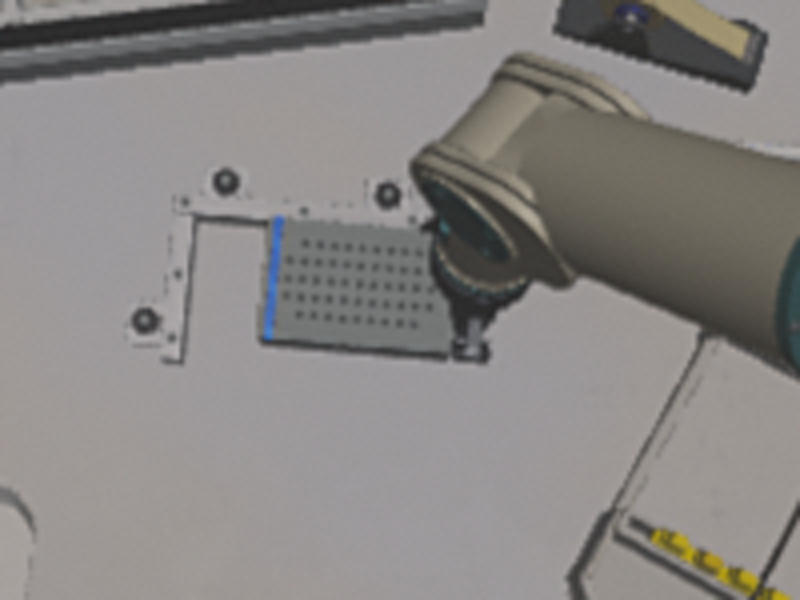

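It slides along the rail and stays flush, with the band end at crop pixel (270,280) and about 58 mm to go.

```bash
python3 -m handwheel '[{"delta_pos":[0.05,0.5,-0.03],"yaw":0},{"delta_pos":[0.05,0.5,-0.03],"yaw":0},{"delta_pos":[0.05,0.5,-0.03],"yaw":0},{"delta_pos":[0.05,0.5,-0.03],"yaw":0},{"delta_pos":[0.05,0.5,0],"yaw":0},{"delta_pos":[0.05,0.5,0],"yaw":0},{"delta_pos":[0.05,0.5,0],"yaw":0},{"delta_pos":[0.05,0.5,0],"yaw":0},{"delta_pos":[0.05,0.5,0],"yaw":0},{"delta_pos":[0.05,0.5,0],"yaw":0}]' -0.1
```

```text
clock: 10.38
eef_pos: [582.9, -8.2, 9.0]
tool_rot: [-3.14, -0.017, -1.665]
force: [-2.4, -7.1, 5.3]
width: 38.4
gripper_force: 3.7
```

```bash
python3 -m handwheel '[{"delta_pos":[0.02,0.2,0],"yaw":0},{"delta_pos":[0.02,0.2,0],"yaw":0},{"delta_pos":[0.01,0.1,0],"yaw":0}]' -0.1
```

```text
clock: 10.63
eef_pos: [583.4, -2.9, 9.0]
tool_rot: [-3.14, -0.017, -1.664]
force: [-2.0, -7.2, 6.0]
width: 38.5
gripper_force: 3.8
```

```bash
python3 -m handwheel '[{"delta_pos":[0.01,0.1,0],"yaw":0},{"delta_pos":[0.01,0.1,0],"yaw":0}]' -0.1
```

```text
clock: 10.8
eef_pos: [583.6, -1.5, 9.0]
tool_rot: [-3.14, -0.017, -1.665]
force: [-2.1, -7.4, 5.4]
width: 38.2
gripper_force: 3.9
```

```bash
python3 -m handwheel '[{"delta_pos":[0.01,0.1,0],"yaw":0},{"delta_pos":[0.01,0.1,0],"yaw":0},{"delta_pos":[0,0,0],"yaw":0}]' -0.1
```

```text
clock: 11.05
eef_pos: [583.6, -1.2, 9.0]
tool_rot: [-3.14, -0.02, -1.665]
force: [-2.4, -10.3, 7.2]
width: 38.3
gripper_force: 5.2
```

```bash
python3 -m handwheel '[{"delta_pos":[0.01,0.1,0],"yaw":0},{"delta_pos":[0,0,0],"yaw":0}]' -0.1
```

```text
clock: 11.22
eef_pos: [583.6, -1.2, 9.0]
tool_rot: [-3.14, -0.022, -1.666]
force: [-1.9, -11.7, 9.3]
width: 38.4
gripper_force: 6.1
```

```bash
python3 -m handwheel '[{"delta_pos":[0.01,0.1,0],"yaw":0},{"delta_pos":[0,0,0],"yaw":0}]' -0.1
```

```text
clock: 11.38
eef_pos: [583.6, -1.2, 9.0]
tool_rot: [-3.14, -0.023, -1.666]
force: [-2.3, -12.8, 10.0]
width: 38.4
gripper_force: 6.9
```

Contact with the short rail. I'll back off, lift and check.

```bash
python3 -m handwheel '[{"delta_pos":[-0.1,-1,0],"yaw":0},{"delta_pos":[-0.2,-2,0],"yaw":0},{"delta_pos":[-0.2,-2,0],"yaw":0},{"delta_pos":[0,-2,2],"yaw":-0.1},{"delta_pos":[0,-2,3],"yaw":-0.1},{"delta_pos":[0,-2,3],"yaw":-0.1},{"delta_pos":[0,-2,3],"yaw":-0.1},{"delta_pos":[0,0,0],"yaw":0}]' -0.1
python3 - <<'E'
from h import *
C=np.array([644.25,155.6]);R=Rotation.from_euler("z",-0.091).as_matrix()[:2,:2]
p=get_image("top");w=cloud(p);q=rect(w,35,50,(500,660),(-20,180));l=(q[:,:2]-C)@R
l=l[(l[:,0]<-8)&(l[:,1]<-8)|True]
k=np.linalg.norm(l-np.median(l,0),axis=1)<95;
# near edges (away from fence): fit lines
def ed(l,ax):
    o=1-ax;b=np.round(l[:,o]/4);P=np.array([[kk*4,np.sort(l[b==kk][:,ax])[0]] for kk in np.unique(b) if (b==kk).sum()>8]);P=P[3:-3];return np.polyfit(P[:,0],P[:,1],1),np.median(P[:,1])
print("local -x edge",ed(l,0),"local -y edge",ed(l,1))
cv2.imwrite("pics/t6.png",cv2.resize(p["color"][120:210,190:310,::-1],None,fx=6,fy=6,interpolation=2))
E
```

```text
clock: 12.05
eef_pos: [583.4, -128.6, 123.9]
tool_rot: [-3.129, -0.009, -2.073]
force: [0.9, -0.7, -0.1]
width: 39.0
gripper_force: 0.0
local -x edge (array([-5.71522976e-03, -9.59688855e+01]), np.float64(-95.70189359400356)) local -y edge (array([ 1.06865091e-02, -1.48803778e+02]), np.float64(-149.34377804980826))
```

View pics/t6.png

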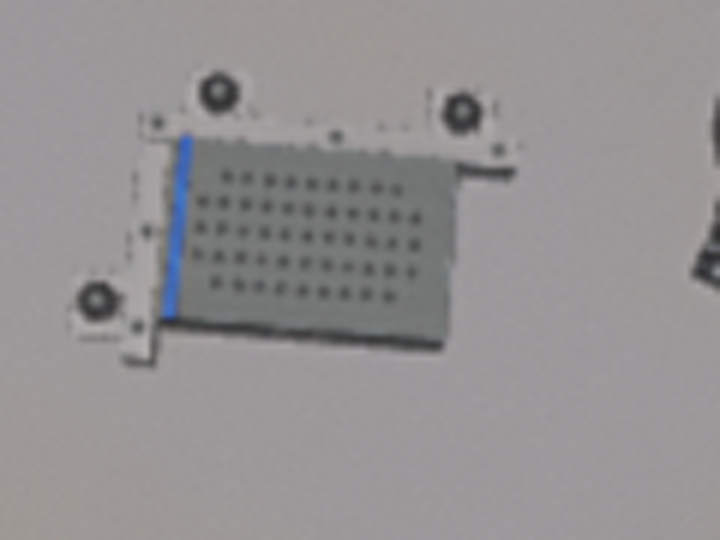

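The picture shows the cassette seated on both rails, at crop pixels (185,140) and (165,320). Its free edges measure -95.7 and -149.3 mm in the fence frame, against -96 and -150 when fully home, and it is square to about 0.3–0.6°. The robot is clear.

```bash
python3 -c "
from cell import ctrl;print(ctrl.finish_job())"
```

```text
the job is handed in; nothing more can be done
None
```

The cassette is in the fence corner, flat on the table and flush with both rails to within about 1 mm by the last camera measurement; the job was handed in at about 12 s of robot time, with the arm clear and no bystander moved deliberately (I did not re-measure them).

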